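# Close up a spring-return air valve

### The arm

A 7-joint arm with a two-finger parallel gripper is mounted at the origin on the work surface. World frame = base frame: x ahead of the robot, y to its left, z up, the work surface at z = 0. Lengths are in m, angles in rad, forces in N, time in s.
With the tool pointing down it reaches from about 0.425 to 0.925 m from the base axis. Payload 6.8 kg.
Tool frame: the origin (TCP) lies at the very end of the fingers, on their centre line; the grasp point (between the pads) lies 19 mm behind it; z points along the fingers, y is the direction in which the jaws open and shut (so a half turn about z gives the same grasp; the last joint's range is limited). The gripper opens to 88 mm and grips with 3 to 60 N. Pads are 20 mm wide; open, the fingers measure 115 mm over their backs; the gripper's body (75 mm by 178 mm) begins 61 mm behind the grasp point.
Start: joints at [1.235, 0.477, 0.022, 1.555, -0.011, 1.109, -0.083], TCP at [0.152, -0.658, 0.223] pointing down, gripper open.
Joint ranges: [-2.96, 2.96], [-0.34, 2.1], [-1.41, 1.46], [0.24, 2.44], [-1.37, 4.51], [0.17, 1.92], [-2.96, 2.96]. Speed limits (rad/s): [2.39, 2.39, 3.14, 3.14, 3.14, 3.14, 3.14].

### API

Orientations are given as a 3x3 rotation matrix whose columns are the frame's x, y, z axes.
In Python, from bench import manip gives the robot as it stands.
- The arm moves only by the tool send_rows, never from a script. Its argument "commands" is a list of rows, each a list of 2 entries, a list of its own where there are three numbers: the shift along the world's x, y, z in m, then the turn, a rotation vector about the world's x, y, z in rad. In form: [[[tx, ty, tz], [wx, wy, wz]], ...]. A call has exactly 5 rows; each row is the pose to reach, as a shift and turn from the pose measured when the call began; what a row does not reach only later rows make up. A row lasts 1/8 s, in which the tool goes at most 62.5 mm and 10.7 degrees, less where a joint would pass 70% of its speed; a pose out of reach is approached as far as the arm can. A call with a gripper value outside its range is refused whole. "hand" is the gripper command: -1 is shut, 1 is fully open, values between are in proportion, set as the call begins (left out, the last holds). The fingers move at their own pace and stop on an object; "force" is the grip in N (left out, the last holds). Time passes only in rows, so rows that repeat a pose let the fingers close, or fill a call up. It gives the time, the measured TCP pose, the force and the opening at its end, in the units of the state.
- manip.observe(): the state, without advancing time (a new reading comes with each control period).
- manip.snapshot(name): name is "scene" or "side" or "wrist"; returns the picture (384x512x3 uint8, red, green, blue); there is no depth.
- manip.calibration(name): a dict with "intrinsics" (3x3 intrinsics, pixels), "k1" (the pictures are not rectified: a ray, as slopes to the right and down, at radius r is drawn at 1 + k1 r^2 times it, then the intrinsics apply), "T" (4x4, takes a point from camera to world coordinates). Camera axes: x right, y down, z forward; pixel columns grow to the right and rows downward; lengths in m; the calibration is good to about 2 mm. A picture is of the moment at which its call begins: read the wrist's pose just before it. calibration takes no time and is no camera call; for the wrist camera it gives the pose at the moment of the call.
- manip.job_done(): hands the job in, once; it reports no verdict.
The state is a dict: "time_s": time; "joint_pos": joint angles; "qd": joint speeds; "joint_torque": joint torques, N m; "tool_pos": TCP position; "ee_rot": TCP orientation; "force": force on the tool from outside, world axes, zero at the start; "torque": the same for the moment, N m; "gripper_width": finger opening in m.
Only numpy, scipy, OpenCV 4.12 (cv2) and the standard library are available. Lean on these libraries where they do the work, as an engineer would, in place of code of your own. Each camera call takes 0.05 s, during which the arm holds its last target. There are 200 camera calls.

### The job

Close up the air valve that stands in the vice: first squeeze the trigger of the clamped blow gun fully in for about a second to blow the valve's top face clean, and let it spring back out. Then fit the end cover with the square boss over the valve's two dowels, flange down and either way round, and press it down against the return spring until it sits flush on the valve. Finish while still holding it pressed down, without letting go, and leave the other parts on the bench where they lie.

Things in the scene. Friction and masses are not known exactly. Their poses are not given: they have to be found in the camera images.
- trigger (a joint): the blow gun's steel trigger lever, hinged on a vertical pin at the barrel: 0 = released (its spring returns it), 0.22 rad = fully in, where it stops parallel to the handle, 8 mm from it. The squeeze takes 4 to 7 N at trigger_pad
- trigger_pad (a point): where a finger presses: point on the outer face of the trigger lever (the side away from the handle), 49 mm from its hinge, 105 mm above the bench, level with the handle. The lever is 88 mm long, 7 mm thick, 16 mm high; the point turns with it. Squeezing moves it 11 mm towards the handle
- gun_handle (a point): centre of the gun's handle, 105 mm above the bench, free below. The gun lies clamped on its side, left of the valve. Handle level, 118 mm long along x (barrel at +x), 24 mm wide (y), 26 mm high; nozzle and trigger at -y. Fingers closing along y straddle both: handle's far face at y = +12 mm, trigger's outer face at y = -38 mm released, -27 mm squeezed
- valve: aluminium spool valve fixed upright in a bench vice; origin on the bench under its centre. Block 44 mm (x) by 76 mm (y), flat top 75 mm above the bench; vice base 100 x 136 mm, jaws at +-y 48 mm high. Two steel dowels, 8 mm thick, 12 mm proud of the top, the last 4 mm tapered, at (x, y) = (12, 28) and (-12, -28) mm. The dark marks on the other diagonal are screw threads
- valve_face (a point): centre of the valve's flat top face, axes as valve. The return spring, 17 mm across, stands here 21 mm out of the bore. The gun's nozzle ends 88 mm away, 90 mm above the bench; no part of the gun is higher than 128 mm
- return_spring (a joint): how far the valve's return spring is pushed down (m), 0 = free. The cover's pocket meets it when the flange is still 7 mm above the face; from there to flush its push grows from about 5 to 11 N. A cover let go rises again by about 7 mm
- cover: end cover with the square boss, loose, flange down; origin at the centre of its underside. Aluminium, 0.2 kg. Flange 44 mm (x) by 76 (y) by 14 thick; boss in its middle 30 (x) by 34 (y), top at 40 mm, so the flange has a 21 mm shoulder at each y side of it. Through holes of 9.5 mm for the dowels at (x, y) = (12, 28), (-12, -28) mm; dark marks on the other diagonal are screw holes
- cover_center (a point): centre of that cover, 20 mm above its underside, axes as the cover. Its spring pocket below is 25 mm wide and 14 mm deep. It fits turned by 180 degrees too. Flush on the valve, this point is 20 mm above valve_face
- blank_plate: bystander: flat aluminium plate with the same outline (44 x 76 x 14 mm) and no boss; loose, leave alone; origin under its centre
- pilot_cover: bystander: aluminium cover with the same flange but a round boss 30 mm across (50 mm high in all); loose, leave alone; origin under its centre
- screwdriver: bystander: black-handled screwdriver 190 mm long lying along its x; loose, leave alone
- grease_jar: bystander: small jar with a white cap, 56 mm across, 55 mm high; loose, leave alone
- gauge: bystander: round pressure gauge lying face up, 62 mm across, 26 mm thick; loose, leave alone
- regulator: bystander: square aluminium regulator with a round black knob, 50 x 50 x 84 mm; loose, leave alone
Mind the look-alikes: they are no part of the job. What is shaped like the cover but blue or yellow is not meant. Of the things shaped like the valve, the aluminium one is meant.

How it is judged:
On the way, in this order (a step that is already met when the one before it is completed fails the run):
1. the trigger is squeezed fully in while the valve's face is still open (value of joint trigger above 0.18 rad and distance between cover_center and valve_face above 0.1 m), for 0.5 s.
2. the trigger is let out again (value of joint trigger below 0.03 rad), for 0.1 s.
3. the cover is on the dowels and pressed flush (z of cover_center in the frame of valve_face below 0.0218 m and horizontal distance between cover_center and valve_face below 0.003 m), for 0.2 s.
At the end, for the whole second after the job is handed in: Cover on both dowels: within 3 mm, turned within 0.06 rad (either way round), level within 0.05 rad, flush within 1.8 mm and still; held there by the robot against the spring (spring down over 4.8 mm, over 8 N on the valve, over 4 N from the hand). Trigger out (all of step 3 and z of cover_center in the frame of valve_face above 0.018 m and angle between the y axis of cover and the y axis of valve, either way round below 0.06 rad and angle between cover's own z axis and vertical below 0.05 rad and value of joint return_spring above 0.0048 m and contact force between cover and valve above 8 N and (contact force between cover and the fingers above 4 N or contact force between cover and the arm above 4 N) and value of joint trigger below 0.03 rad and linear speed of cover below 0.01 m/s); the arm keeps its last pose, push and grip.
It fails at once if a bystander part is pushed more than 3 cm away (distance of any of blank_plate, pilot_cover, screwdriver, grease_jar, gauge, regulator from where it was at the start of the episode above 0.03 m).
It also fails if it takes over 54 s, if anything falls off the work surface, if the arm or the gripper's body presses on something with over 40 N, if the wrist force passes 120 N, or if a joint passes its speed limit or range.

## Working session

There is one attempt and no reset: what is moved stays moved. The work goes in short steps, Python scripts to look and compute and a tool call to move; the robot and the scene stay as the last step left them, time stands still between calls to the robot, and variables do not carry over. Pictures are saved under pics/ and viewed, about 8 in all and at most 12, crops included, and the job is handed in when it is done.

Besides the shell and the picture viewer there is one more tool, called after "Emit:" by a JSON object that holds its "api" and its "payload". send_rows: Moves the arm, as the interface text tells. Its arguments: {"type":"object","properties":{"commands":{"type":"array","items":{"type":"array"}},"hand":{"type":"number"},"force":{"type":"number"}},"required":["commands"]}

```bash
mkdir -p pics; cat > h.py <<'E'
import numpy as np, cv2
from bench import manip
def grab(n,f):
    c=manip.calibration(n); im=manip.snapshot(n); cv2.imwrite('pics/'+f,cv2.cvtColor(im,cv2.COLOR_RGB2BGR)); return im,c
def ray(c,u,v):
    K=np.array(c['intrinsics']);T=np.array(c['T'])
    x,y=(u-K[0,2])/K[0,0],(v-K[1,2])/K[1,1]; a,b=x,y
    for _ in range(30):
        s=1+c['k1']*(a*a+b*b); a,b=x/s,y/s
    return T[:3,3],T[:3,:3]@np.array([a,b,1.])
def plane(c,u,v,z):
    o,d=ray(c,u,v); return o+d*(z-o[2])/d[2]
def proj(c,p):
    K=np.array(c['intrinsics']);T=np.array(c['T']); q=T[:3,:3].T@(np.array(p)-T[:3,3]); a,b=q[:2]/q[2]; s=1+c['k1']*(a*a+b*b)
    return K[0,0]*a*s+K[0,2],K[1,1]*b*s+K[1,2]
E
python3 - <<'E'
from h import *
import pickle
s=manip.observe(); print({k:np.round(v,3).tolist() for k,v in s.items()})
cs={}
ims=[]
for n in('scene','side','wrist'):
    im,c=grab(n,n+'0.png'); cs[n]=c; print(n,np.round(c['T'],3).tolist(),np.round(c['intrinsics'],1).tolist(),c['k1'])
pickle.dump(cs,open('c0.pkl','wb'))
E
```

```text
{'time_s': 0.0, 'joint_pos': [1.235, 0.478, 0.022, 1.556, -0.011, 1.109, -0.083], 'qd': [-0.001, 0.0, -0.0, -0.001, 0.001, -0.001, 0.001], 'joint_torque': [-0.001, -58.286, 1.535, -27.261, -0.054, 0.017, 0.0], 'tool_pos': [0.152, -0.657, 0.222], 'ee_rot': [[0.974, 0.226, -0.001], [0.226, -0.974, 0.002], [-0.0, -0.002, -1.0]], 'force': [0.124, 0.842, -0.601], 'torque': [0.017, 0.029, -0.0], 'gripper_width': 0.088}
scene [[0.384, 0.574, -0.724, 1.547], [0.923, -0.252, 0.289, -0.449], [-0.017, -0.779, -0.627, 0.937], [0.0, 0.0, 0.0, 1.0]] [[418.0, 0.0, 242.5], [0.0, 418.0, 191.2], [0.0, 0.0, 1.0]] -0.025318135202384743
side [[-0.953, -0.228, 0.2, 0.331], [-0.303, 0.747, -0.592, 0.697], [-0.014, -0.625, -0.781, 1.085], [0.0, 0.0, 0.0, 1.0]] [[462.1, 0.0, 256.8], [0.0, 462.1, 195.0], [0.0, 0.0, 1.0]] -0.1499260505871152
wrist [[0.225, -0.938, -0.265, 0.224], [-0.974, -0.217, -0.059, -0.64], [-0.002, 0.271, -0.963, 0.383], [0.0, 0.0, 0.0, 1.0]] [[331.9, 0.0, 257.3], [0.0, 331.9, 194.1], [0.0, 0.0, 1.0]] -0.07531666289272636
```

View pics/scene0.png

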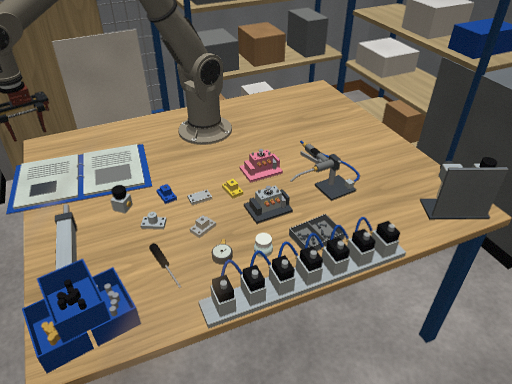

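View pics/side0.png

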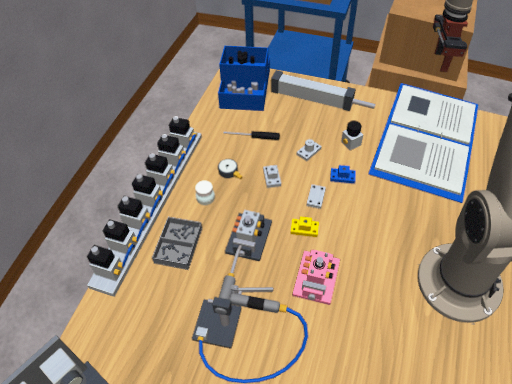

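The scene view shows the valve at about (268,203), the gun at (325,165), and two candidate covers at (203,225) and (153,221). I'll zoom in on these next.

```bash
python3 - <<'E'
import cv2,numpy as np
a=cv2.imread('pics/side0.png')[130:330,190:340]; b=cv2.imread('pics/scene0.png')
A=cv2.resize(a,None,fx=3,fy=3,interpolation=cv2.INTER_CUBIC)
B=cv2.resize(b[195:245,130:220],(345,192),interpolation=cv2.INTER_CUBIC);C=cv2.resize(b[135:225,240:365],(345,248),interpolation=cv2.INTER_CUBIC)
M=np.zeros((600,450+345,3),np.uint8);M[:,:450]=A;M[:192,450:]=B;M[192:440,450:]=C
cv2.imwrite('pics/m0.png',M)
E
```

```text
(no output)
```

View pics/m0.png

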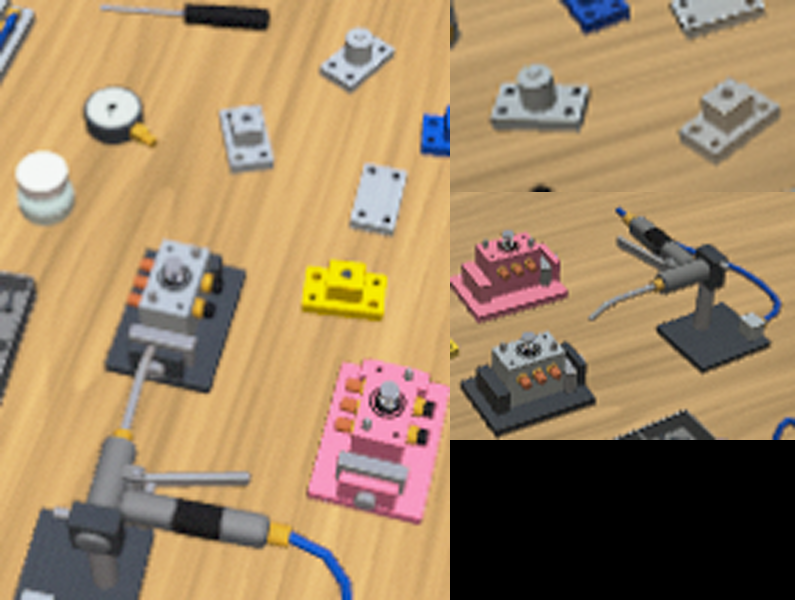

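```bash
python3 - <<'E'
from h import *
import pickle
cs=pickle.load(open('c0.pkl','rb'))
S=cs['side'];C=cs['scene']
def m(u,v): return 190+u/3,130+v/3
def n(u,v): return 240+(u-450)/2.76,135+(v-192)/2.76
def t(*a): print(a[0],[np.round(plane(S,*m(*p),a[1]),3)[:2].tolist() for p in a[2:]])
t('valve top corners/spring base',.075,(160,243),(209,250),(190,320),(131,308),(172,282))
print(plane(C,*n(530,352),.08))
t('handle ax (hose end, barrel end)',.105,(265,530),(130,508)); t('trigger tip,hinge',.105,(248,479),(135,480))
print('scene trig tip, handle end',plane(C,*n(618,240),.105),plane(C,*n(640,228),.105))
t('cover flange',.014,(221,110),(260,105),(272,160),(232,168)); t('boss',.04,(247,118))
print('scene boss',plane(C,130+(730-450)/3.83,195+90/3.83,.04))
t('pilot',.05,(360,36));t('blank',.014,(380,195));t('jar',.055,(45,170));t('gauge',.026,(112,110));t('driver',.01,(185,15),(268,18))
E
```

```text
valve top corners/spring base [[0.608, -0.004], [0.563, -0.01], [0.556, 0.067], [0.61, 0.071], [0.584, 0.034]]
[0.60031749 0.0225755  0.08      ]
handle ax (hose end, barrel end) [[0.436, 0.252], [0.54, 0.266]]
trigger tip,hinge [[0.46, 0.215], [0.545, 0.242]]
scene trig tip, handle end [0.46544853 0.21215291 0.105     ] [0.45209847 0.2523205  0.105     ]
cover flange [[0.619, -0.229], [0.582, -0.247], [0.55, -0.179], [0.586, -0.157]]
boss [[0.584, -0.204]]
scene boss [ 0.5883339 -0.2019264  0.04     ]
pilot [[0.5, -0.341]]
blank [[0.435, -0.166]]
jar [[0.749, -0.069]]
gauge [[0.724, -0.186]]
driver [[0.701, -0.357], [0.611, -0.379]]
```

Target identified: the square-boss cover at about (0.585,-0.205) with yaw about 0.44, the valve at about (0.585,0.03), and the gun handle at about (0.49,0.26). I'll move over the cover first.

Emit:
{"api": "send_rows", "payload": {"commands": [[[0.042,0.044,0.006],[0,0,0.04]],[[0.084,0.088,0.012],[0,0,0.08]],[[0.126,0.132,0.018],[0,0,0.12]],[[0.168,0.176,0.024],[0,0,0.16]],[[0.21,0.22,0.03],[0,0,0.2]]], "hand": 1}}

```text
time_s: 0.78
tool_pos: [0.3633, -0.4354, 0.252]
ee_rot: [[0.909, 0.416, -0.001], [0.416, -0.909, 0.001], [-0.0, -0.001, -1.0]]
force: [1.0, 0.3, -0.2]
gripper_width: 0.0877
```

Emit:
{"api": "send_rows", "payload": {"commands": [[[0.042,0.044,0.006],[0,0,0]],[[0.084,0.088,0.012],[0,0,0]],[[0.126,0.132,0.012],[0,0,0]],[[0.168,0.176,0.012],[0,0,0]],[[0.21,0.22,0.012],[0,0,0]]]}}

```text
time_s: 1.4
tool_pos: [0.5743, -0.214, 0.2639]
ee_rot: [[0.909, 0.416, -0.001], [0.416, -0.909, 0.001], [-0.001, -0.001, -1.0]]
force: [0.3, -0.6, 0.2]
gripper_width: 0.0877
```

```bash
python3 - <<'E'
from h import *
import pickle
s=manip.observe(); print(s['time_s'],np.round(s['tool_pos'],3),np.round(s['ee_rot'],3).tolist())
im,c=grab('wrist','w1.png'); pickle.dump(c,open('c1.pkl','wb'))
cv2.imwrite('pics/w1.png',cv2.imread('pics/w1.png'))
E
```

```text
1.4 [ 0.574 -0.214  0.264] [[0.909, 0.416, -0.001], [0.416, -0.909, 0.001], [-0.001, -0.001, -1.0]]
```

View pics/w1.png

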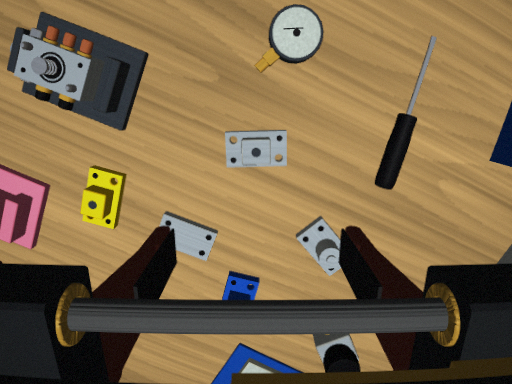

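The wrist view shows the cover at (256,149), nearly aligned, and the valve at (50,65). The pilot cover and blank plate are well clear. I'll measure the cover precisely.

```bash
cat >> h.py <<'E'
def outline(im,c,uv,z,smax=45,vmin=110):
    h=cv2.cvtColor(im,cv2.COLOR_RGB2HSV); m=((h[...,1]<smax)&(h[...,2]>vmin)).astype(np.uint8)
    m=cv2.morphologyEx(m,cv2.MORPH_CLOSE,np.ones((5,5)))
    cc=[k for k in cv2.findContours(m,cv2.RETR_EXTERNAL,cv2.CHAIN_APPROX_NONE)[0] if cv2.pointPolygonTest(k,uv,True)>-3]
    k=max(cc,key=cv2.contourArea)
    w=np.array([plane(c,*p[0].astype(float),z)[:2] for p in k])
    r=cv2.minAreaRect((w*1000).astype(np.float32)); return k,w,r
E
python3 - <<'E'
from h import *
import pickle
c=pickle.load(open('c1.pkl','rb')); im=cv2.cvtColor(cv2.imread('pics/w1.png'),cv2.COLOR_BGR2RGB)
for smax in(45,70):
  for vmin in (110,140):
    k,w,r=outline(im,c,(256,149),.014,smax,vmin); print(smax,cv2.boundingRect(k),r)
S=pickle.load(open('c0.pkl','rb'))
# side flange check
for n,f,uv in(('side','side0.png',(272,175)),('scene','scene0.png',(203,225))):
  im2=cv2.cvtColor(cv2.imread('pics/'+f),cv2.COLOR_BGR2RGB)
  k,w,r=outline(im2,S[n],uv,.014,70,100); print(n,cv2.boundingRect(k),r)
g=cv2.cvtColor(im,cv2.COLOR_RGB2GRAY)[120:180,215:300]
b=(g<90).astype(np.uint8); n_,_,st,ct=cv2.connectedComponentsWithStats(b)
for i in range(1,n_):
  if st[i,4]>8: print(st[i],np.round(ct[i]+[215,120],1),np.round(plane(c,*(ct[i]+[215,120]),.014),4))
E
```

```text
45 (225, 131, 62, 36) ((587.7750244140625, -204.58688354492188), (43.63921356201172, 76.07846069335938), 24.586252212524414)
45 (225, 131, 62, 36) ((587.470458984375, -204.58074951171875), (43.51416778564453, 75.48992156982422), 25.76939582824707)
70 (225, 130, 62, 38) ((587.9717407226562, -204.3285675048828), (45.304786682128906, 75.69705200195312), 26.031051635742188)
70 (225, 131, 62, 37) ((587.2809448242188, -204.6650390625), (43.808006286621094, 75.66792297363281), 25.98977279663086)
side (263, 165, 18, 23) ((584.8304443359375, -201.10198974609375), (46.55802917480469, 88.62986755371094), 25.651813507080078)
scene (190, 215, 26, 22) ((588.6094360351562, -211.214111328125), (67.70024108886719, 84.1579818725586), 26.843198776245117)
[62 15  5  6 24] [279.  137.7] [ 0.6121 -0.225   0.014 ]
[27 17 27  3 33] [254.5 138.1] [ 0.5991 -0.1977  0.014 ]
[37 28  9  9 59] [255.6 151.8] [ 0.5842 -0.2061  0.014 ]
[16 38  5  5 23] [233.  159.8] [ 0.5632 -0.1844  0.014 ]
```

Emit:
{"api": "send_rows", "payload": {"commands": [[[-0.018,0.055,0.004],[0,0,-0.05]],[[-0.037,0.11,0.008],[0,0,-0.1]],[[-0.055,0.165,0.012],[0,0,-0.15]],[[-0.074,0.22,0.016],[0,0,-0.2]],[[-0.09,0.275,0.02],[0,0,-0.25]]]}}

```text
time_s: 2.08
tool_pos: [0.4888, 0.0719, 0.284]
ee_rot: [[0.982, 0.187, 0.004], [0.187, -0.982, 0.005], [0.005, -0.004, -1.0]]
force: [1.0, 0.6, -0.7]
gripper_width: 0.0879
```

Emit:
{"api": "send_rows", "payload": {"commands": [[[-0.02,0.04,0.002],[0,0,-0.05]],[[-0.034,0.07,0.004],[0,0,-0.08]],[[-0.034,0.07,0.004],[0,0,-0.08]],[[-0.034,0.07,0.004],[0,0,-0.08]],[[-0.034,0.07,0.004],[0,0,-0.08]]]}}

```text
time_s: 2.7
tool_pos: [0.4553, 0.1405, 0.2877]
ee_rot: [[0.994, 0.105, 0.004], [0.105, -0.994, 0.005], [0.005, -0.004, -1.0]]
force: [-0.3, -0.2, 0.3]
gripper_width: 0.088
```

```bash
python3 - <<'E'
from h import *
import pickle
s=manip.observe(); print(s['time_s'],np.round(s['tool_pos'],3),np.round(s['ee_rot'],3).tolist())
im,c=grab('wrist','w2.png'); pickle.dump(c,open('c2.pkl','wb'))
cv2.imwrite('pics/w2x.png',cv2.resize(cv2.imread('pics/w2.png'),(800,600),interpolation=cv2.INTER_CUBIC))
E
```

```text
2.7 [0.455 0.14  0.288] [[0.994, 0.105, 0.004], [0.105, -0.994, 0.005], [0.005, -0.004, -1.0]]
```

View pics/w2x.png

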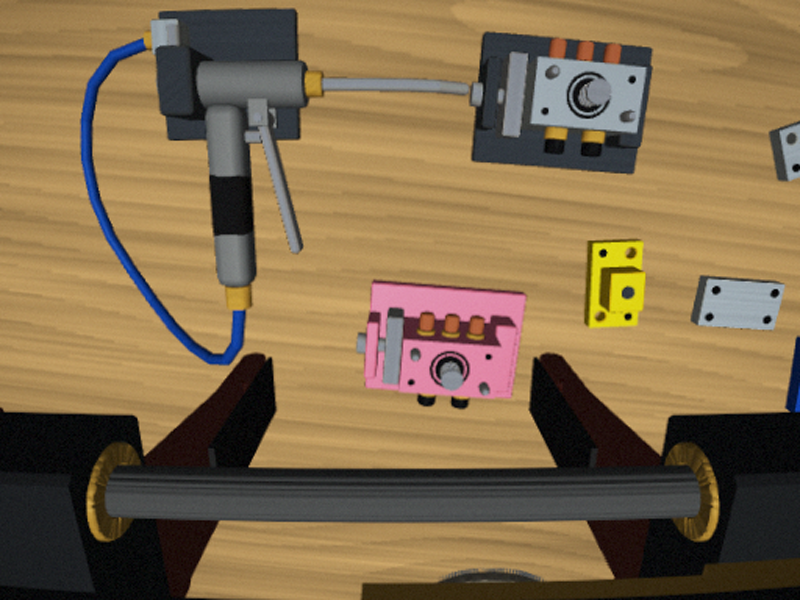

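The wrist view (800x600 pixels) shows the handle from (228,115) to (236,283), the trigger from its hinge at about (260,115) to the tip at (296,248), and the valve top centred at about (587,95).

```bash
python3 - <<'E'
from h import *
import pickle
c=pickle.load(open('c2.pkl','rb')); im=cv2.cvtColor(cv2.imread('pics/w2.png'),cv2.COLOR_BGR2RGB)
f=.64
P=lambda u,v,z:np.round(plane(c,u*f,v*f,z),4)
for n,u,v,z in [('handle L up',208,115,.105),('handle R up',247,115,.105),('L low',218,270,.105),('R low',255,270,.105),('handle end',236,285,.105),('trig tip R',301,248,.113),('trig tip L',290,251,.113),('hinge blk',258,112,.113),('trig R up',273,135,.113),('barrel y axis L',198,82,.105),('barrel R',303,82,.105)]: print(n,P(u,v,z))
g=cv2.cvtColor(im,cv2.COLOR_RGB2GRAY)
# handle edge rows
for v in (90,110,125,140,160):
  d=g[v,120:200].astype(int); print(v,d.tolist())
for smax,vmin in((45,110),(45,130),(60,130)):
  k,w,r=outline(im,c,(352,72),.075,smax,vmin); print('valve',cv2.boundingRect(k),r)
# dark marks on top
sub=g[30:90,335:420]; b=(sub<80).astype(np.uint8); n_,_,st,ct=cv2.connectedComponentsWithStats(b)
for i in range(1,n_):
  if 5<st[i,4]<400: print(st[i],np.round(ct[i]+[335,30],1),np.round(plane(c,*(ct[i]+[335,30]),.075),4))
cv2.imwrite('pics/v2.png',cv2.resize(cv2.imread('pics/w2.png')[25:100,330:425],None,fx=8,fy=8,interpolation=cv2.INTER_CUBIC))
E
```

```text
handle L up [0.5439 0.276  0.105 ]
handle R up [0.5461 0.2507 0.105 ]
L low [0.4428 0.2673 0.105 ]
R low [0.4455 0.2417 0.105 ]
handle end [0.4335 0.2546 0.105 ]
trig tip R [0.4653 0.2096 0.113 ]
trig tip L [0.4626 0.2167 0.113 ]
hinge blk [0.548  0.2415 0.113 ]
trig R up [0.5351 0.2314 0.113 ]
barrel y axis L [0.5635 0.2831 0.105 ]
barrel R [0.5692 0.2162 0.105 ]
90 [150, 150, 148, 147, 151, 150, 152, 147, 148, 147, 135, 126, 113, 98, 101, 111, 114, 119, 119, 122, 123, 124, 123, 123, 125, 131, 129, 123, 120, 112, 103, 96, 90, 76, 62, 52, 42, 109, 126, 129, 122, 126, 125, 121, 123, 126, 123, 58, 141, 143, 147, 142, 135, 121, 66, 53, 69, 131, 159, 157, 155, 158, 162, 158, 160, 158, 159, 160, 164, 161, 162, 164, 162, 162, 164, 167, 167, 163, 166, 165]
110 [145, 143, 145, 142, 140, 145, 141, 142, 143, 147, 145, 144, 145, 139, 98, 102, 109, 117, 124, 121, 122, 126, 121, 128, 125, 128, 129, 131, 128, 120, 112, 104, 98, 87, 81, 64, 51, 36, 34, 33, 58, 147, 147, 143, 148, 148, 146, 147, 146, 149, 147, 150, 143, 142, 145, 149, 145, 138, 117, 75, 51, 66, 118, 150, 145, 146, 145, 143, 145, 147
[... 1368 characters left out ...]
30032348633), (44.04338836669922, 75.97309875488281), 2.2677924633026123)
valve (340, 36, 73, 49) ((586.0443115234375, 27.238544464111328), (44.14368438720703, 75.97061157226562), 2.277867078781128)
[26  0 10  8 69] [365.7  33.3] [0.6119 0.0432 0.075 ]
[43  0 11 10 86] [383.3  34.4] [0.6133 0.0242 0.075 ]
[14 13  7  7 26] [351.3  46.8] [0.5965 0.0563 0.075 ]
[ 28  16  27  30 124] [373.8  61.9] [0.5843 0.0296 0.075 ]
[67 19  5  4 16] [404.2  50.4] [ 0.6003 -0.0015  0.075 ]
[ 31  20  19  22 138] [373.   61.6] [0.5845 0.0305 0.075 ]
[12 39  4  4 15] [348.6  70.6] [0.5721 0.0553 0.075 ]
[62 41  7  7 33] [399.6  74.2] [ 0.5754 -0.001   0.075 ]
[27 52 13  8 83] [367.7  85.4] [0.5593 0.0319 0.075 ]
```

View pics/v2.png

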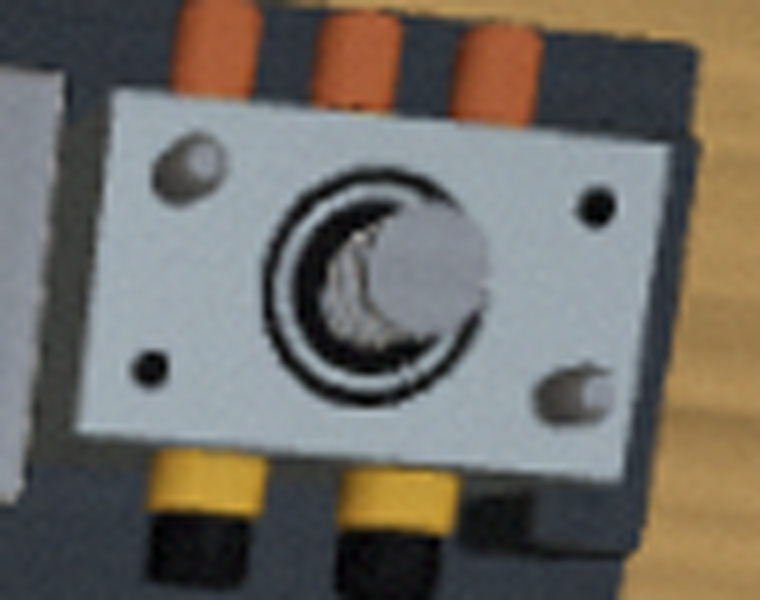

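Emit:
{"api": "send_rows", "payload": {"commands": [[[0.015,0.038,-0.02],[0,0,-0.006]],[[0.03,0.076,-0.04],[-0.002,0.002,-0.012]],[[0.046,0.1115,-0.07],[-0.005,0.004,-0.018]],[[0.046,0.1115,-0.11],[-0.005,0.004,-0.018]],[[0.046,0.1115,-0.14],[-0.005,0.004,-0.018]]]}}

```text
time_s: 3.38
tool_pos: [0.5013, 0.2515, 0.1456]
ee_rot: [[0.996, 0.087, -0.001], [0.087, -0.996, -0.001], [-0.001, 0.001, -1.0]]
force: [0.1, -0.2, -0.2]
gripper_width: 0.0878
```

```bash
python3 - <<'E'
from h import *
import pickle
s=manip.observe(); print(s['time_s'],np.round(s['tool_pos'],4),np.round(s['ee_rot'],3).tolist())
im,c=grab('wrist','w3.png'); pickle.dump(c,open('c3.pkl','wb'))
# predicted gun-frame points in picture
a=.088
for n,x,y,z in(('pad',.008,-.038,.105),('handle far',.008,.012,.105),('tipface L',.018,.0365,s['tool_pos'][2]),('R',.018,-.0515,s['tool_pos'][2])):
  p=[.4925+x*np.cos(a)-y*np.sin(a),.2588+x*np.sin(a)+y*np.cos(a),z]; print(n,np.round(p,4),np.round(proj(c,p),0))
E
```

```text
3.375 [0.5013 0.2515 0.1456] [[0.996, 0.087, -0.001], [0.087, -0.996, -0.001], [-0.001, 0.001, -1.0]]
pad [0.5038 0.2217 0.105 ] [304. 219.]
handle far [0.4994 0.2715 0.105 ] [227. 219.]
tipface L [0.5072 0.2967 0.1456] [173. 227.]
R [0.515  0.2091 0.1456] [341. 227.]
```

View pics/w3.png

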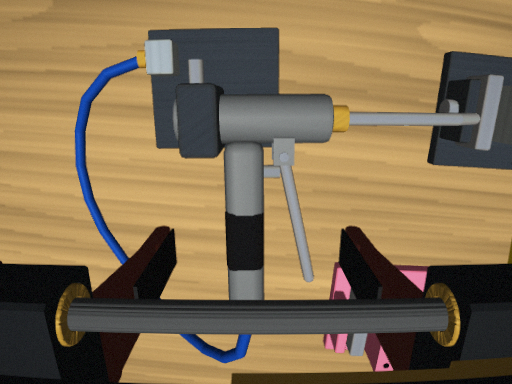

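The fingers straddle the handle (col 245) and the trigger (col 300), and the hose at about (105,230) is clear. I'll descend and squeeze.

Emit:
{"api": "send_rows", "payload": {"commands": [[[0,0,-0.02],[0,0,0]],[[0,0,-0.04],[0,0,0]],[[0,0,-0.055],[0,0,0]],[[0,0,-0.055],[0,0,0]],[[0,0,-0.055],[0,0,0]]]}}

```text
time_s: 4.05
tool_pos: [0.5, 0.2502, 0.088]
ee_rot: [[0.996, 0.086, -0.005], [0.086, -0.996, -0.003], [-0.005, 0.003, -1.0]]
force: [0.8, -0.6, -0.8]
gripper_width: 0.0876
```

Emit:
{"api": "send_rows", "payload": {"commands": [[[0,0,0],[0,0,0]],[[0,0,0],[0,0,0]],[[0,0,0],[0,0,0]],[[0,0,0],[0,0,0]],[[0,0,0],[0,0,0]]], "hand": -1, "force": 15}}

```text
time_s: 4.68
tool_pos: [0.4994, 0.2506, 0.0876]
ee_rot: [[0.996, 0.086, -0.006], [0.086, -0.996, -0.002], [-0.006, 0.002, -1.0]]
force: [-0.4, 8.7, -8.7]
gripper_width: 0.0415
```

Emit:
{"api": "send_rows", "payload": {"commands": [[[0,0,0],[0,0,0]],[[0,0,0],[0,0,0]],[[0,0,0],[0,0,0]],[[0,0,0],[0,0,0]],[[0,0,0],[0,0,0]]]}}

```text
time_s: 5.3
tool_pos: [0.4993, 0.2519, 0.0876]
ee_rot: [[0.996, 0.087, -0.006], [0.087, -0.996, -0.0], [-0.006, -0.0, -1.0]]
force: [0.1, 5.1, -5.0]
gripper_width: 0.039
```

The width is 39 mm, which means the trigger is fully in. I'll hold about 1 s and check it.

Emit:
{"api": "send_rows", "payload": {"commands": [[[0,0,0],[0,0,0]],[[0,0,0],[0,0,0]],[[0,0,0],[0,0,0]],[[0,0,0],[0,0,0]],[[0,0,0],[0,0,0]]]}}

```text
time_s: 5.92
tool_pos: [0.4993, 0.252, 0.0876]
ee_rot: [[0.996, 0.087, -0.006], [0.087, -0.996, -0.0], [-0.006, -0.0, -1.0]]
force: [0.7, 2.9, -4.1]
gripper_width: 0.0388
```

Emit:
{"api": "send_rows", "payload": {"commands": [[[0,0,0],[0,0,0]],[[0,0,0],[0,0,0]],[[0,0,0],[0,0,0]],[[0,0,0],[0,0,0]],[[0,0,0],[0,0,0]]]}}

```text
time_s: 6.55
tool_pos: [0.4993, 0.2519, 0.0876]
ee_rot: [[0.996, 0.087, -0.006], [0.087, -0.996, -0.0], [-0.006, -0.0, -1.0]]
force: [0.2, 2.4, -4.1]
gripper_width: 0.039
```

```bash
python3 - <<'E'
from h import *
im,c=grab('wrist','w4.png'); im2,c2=grab('side','s4.png')
a=cv2.resize(cv2.imread('pics/w4.png')[90:310,150:370],(440,440));b=cv2.resize(cv2.imread('pics/s4.png')[255:345,190:310],(360,270))
M=np.zeros((440,800,3),np.uint8);M[:,:440]=a;M[:270,440:]=b;cv2.imwrite('pics/m4.png',M)
E
```

```text
(no output)
```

View pics/m4.png

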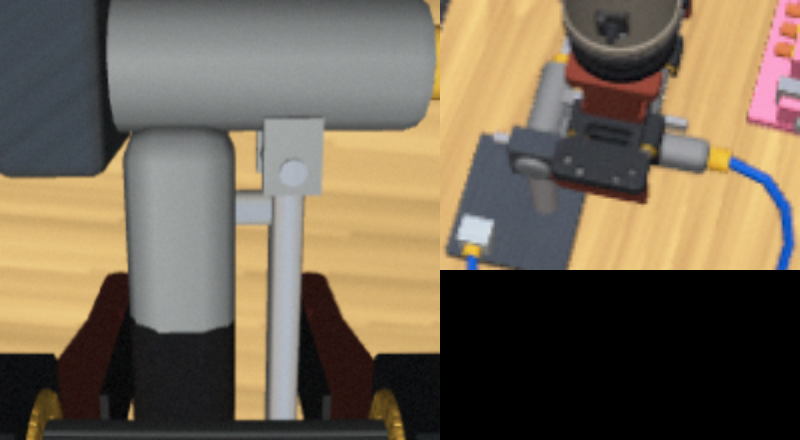

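The trigger is parallel to the handle, so it is fully in. It has been held about 2 s; I'll release and lift.

Emit:
{"api": "send_rows", "payload": {"commands": [[[0,0,0],[0,0,0]],[[0,0,0],[0,0,0]],[[0,0,0],[0,0,0]],[[0,0,0],[0,0,0]],[[0,0,0],[0,0,0]]], "hand": 1}}

```text
time_s: 7.28
tool_pos: [0.4989, 0.2523, 0.0876]
ee_rot: [[0.996, 0.088, -0.006], [0.088, -0.996, -0.0], [-0.006, -0.0, -1.0]]
force: [-0.1, -0.1, 0.1]
gripper_width: 0.0851
```

Emit:
{"api": "send_rows", "payload": {"commands": [[[0,0,0],[0,0,0]],[[0,0,0.03],[0,0,0]],[[0,0,0.07],[0,0,0]],[[0,0,0.11],[0,0,0]],[[0,0,0.15],[0,0,0]]]}}

```text
time_s: 7.9
tool_pos: [0.4986, 0.2524, 0.2389]
ee_rot: [[0.996, 0.088, -0.006], [0.088, -0.996, 0.0], [-0.006, -0.001, -1.0]]
force: [0.1, -0.8, 0.5]
gripper_width: 0.0879
```

```bash
python3 - <<'E'
from h import *
im,c=grab('wrist','w5.png');s=manip.observe(); print(s['time_s'],np.round(s['tool_pos'],4),s['gripper_width'])
hinge=(.5493,.2356)
for n,p in(('rel tip',(.4653,.2096,.113)),('squeezed',(.4625,.2225,.113))): print(n,proj(c,p))
g=cv2.cvtColor(im,cv2.COLOR_RGB2GRAY)
u,v=proj(c,(.4653,.2132,.113)); v=int(v)-6; print(v,u,g[v,int(u)-40:int(u)+20].tolist())
E
```

```text
7.95 [0.5009 0.2542 0.2445] 0.087879951185339
rel tip (np.float64(300.8169612349734), np.float64(223.80129362893328))
squeezed (np.float64(286.64442034449837), np.float64(225.4935097418833))
217 296.96299391523894 [127, 117, 111, 107, 101, 93, 75, 102, 169, 171, 169, 168, 169, 166, 169, 165, 165, 167, 168, 167, 165, 166, 166, 165, 164, 164, 163, 164, 164, 167, 166, 164, 166, 155, 110, 127, 151, 154, 158, 154, 145, 133, 127, 162, 161, 162, 161, 162, 162, 161, 160, 159, 160, 159, 160, 160, 158, 159, 160, 160]
```

The trigger is back out (lever at col 290-298, as when released). Now over to the cover.

Emit:
{"api": "send_rows", "payload": {"commands": [[[0.011,-0.055,0],[0,0,0.045]],[[0.022,-0.112,0],[0,0,0.09]],[[0.033,-0.169,0],[0,0,0.135]],[[0.044,-0.226,0],[0,0,0.18]],[[0.054,-0.283,0],[0,0,0.225]]]}}

```text
time_s: 8.57
tool_pos: [0.555, -0.0305, 0.2445]
ee_rot: [[0.951, 0.31, 0.001], [0.31, -0.951, 0.004], [0.002, -0.004, -1.0]]
force: [0.9, 1.0, -0.6]
gripper_width: 0.0878
```

Emit:
{"api": "send_rows", "payload": {"commands": [[[0.011,-0.056,0],[0,0,0.045]],[[0.022,-0.112,0],[0,0,0.09]],[[0.032,-0.17,-0.02],[0,0,0.135]],[[0.032,-0.174,-0.06],[0,0,0.14]],[[0.032,-0.174,-0.08],[0,0,0.14]]]}}

```text
time_s: 9.2
tool_pos: [0.5856, -0.2048, 0.162]
ee_rot: [[0.899, 0.438, -0.003], [0.438, -0.899, 0.005], [-0.001, -0.006, -1.0]]
force: [-0.4, 1.5, 0.0]
gripper_width: 0.0875
```

```bash
cat > st.py <<'E'
from h import *
s=manip.observe(); R=np.array(s['ee_rot']); print('t %.2f'%s['time_s'],np.round(s['tool_pos'],4),'yaw %.4f'%np.arctan2(R[1,0],R[0,0]),'z',np.round(R[:,2],4),'F',np.round(s['force'],1),'w %.4f'%s['gripper_width'])
E
python3 st.py; python3 - <<'E'
from h import *
im,c=grab('wrist','w6.png')
u=proj(c,(.5875,-.2045,.03)); print(u)
for a in(45,70):
  k,w,r=outline(im,c,u,.014,a,110); print(cv2.boundingRect(k),r)
g=cv2.cvtColor(im,cv2.COLOR_RGB2GRAY)
for p in((.6121,-.225),(.5632,-.1844)):
  q=np.array(proj(c,(*p,.014))).astype(int); 
  sub=g[q[1]-18:q[1]+18,q[0]-18:q[0]+18]; b=(sub<90).astype(np.uint8); n_,_,st,ct=cv2.connectedComponentsWithStats(b)
  for i in range(1,n_):
    if st[i,4]>15: print(p,st[i],np.round(plane(c,*(ct[i]+q-18),.014),4))
E
```

```text
t 9.20 [ 0.5856 -0.2048  0.162 ] yaw 0.4536 z [-0.0031  0.0052 -1.    ] F [-0.4  1.5  0. ] w 0.0875
(np.float64(259.61242925712264), np.float64(182.56976452027942))
(220, 156, 81, 45) ((587.8162231445312, -204.6934814453125), (43.23982620239258, 75.95879364013672), 26.024822235107422)
(220, 156, 81, 45) ((587.8180541992188, -204.69850158691406), (43.24089813232422, 76.38756561279297), 26.024822235107422)
(0.6121, -0.225) [ 0  7 28  2 55] [ 0.6189 -0.2159  0.014 ]
(0.6121, -0.225) [15 15  8  7 42] [ 0.6122 -0.225   0.014 ]
(0.6121, -0.225) [ 0 17  7  5 31] [ 0.6046 -0.212   0.014 ]
(0.5632, -0.1844) [16 16  7  7 38] [ 0.5633 -0.1844  0.014 ]
```

Emit:
{"api": "send_rows", "payload": {"commands": [[[0.002,0,-0.03],[-0.005,-0.003,0]],[[0.002,0,-0.06],[-0.005,-0.003,0]],[[0.002,0,-0.09],[-0.005,-0.003,0]],[[0.002,0,-0.11],[-0.005,-0.003,0]],[[0.002,0,-0.12],[-0.005,-0.003,0]]]}}

```text
time_s: 9.88
tool_pos: [0.587, -0.2024, 0.0398]
ee_rot: [[0.898, 0.441, -0.003], [0.441, -0.898, 0.002], [-0.002, -0.003, -1.0]]
force: [-0.0, 0.5, 0.7]
gripper_width: 0.0878
```

```bash
python3 st.py
```

```text
t 9.88 [ 0.587  -0.2024  0.0398] yaw 0.4567 z [-0.0026  0.0017 -1.    ] F [-0.   0.5  0.7] w 0.0878
```

Emit:
{"api": "send_rows", "payload": {"commands": [[[0.001,-0.002,-0.008],[0,0,0]],[[0.001,-0.002,-0.016],[0,0,0]],[[0.001,-0.002,-0.021],[0,0,0]],[[0.001,-0.002,-0.021],[0,0,0]],[[0.001,-0.002,-0.021],[0,0,0]]]}}

```text
time_s: 10.5
tool_pos: [0.5882, -0.2044, 0.0191]
ee_rot: [[0.898, 0.441, -0.002], [0.441, -0.898, 0.002], [-0.001, -0.002, -1.0]]
force: [0.7, 0.6, -0.2]
gripper_width: 0.0876
```

```bash
python3 st.py
```

```text
t 10.50 [ 0.5882 -0.2044  0.0191] yaw 0.4566 z [-0.0022  0.0016 -1.    ] F [ 0.7  0.6 -0.2] w 0.0876
```

Emit:
{"api": "send_rows", "payload": {"commands": [[[0,0,-0.003],[0,0,0]],[[0,0,-0.003],[0,0,0]],[[0,0,-0.003],[0,0,0]],[[0,0,-0.003],[0,0,0]],[[0,0,-0.003],[0,0,0]]], "hand": -1, "force": 40}}

```text
time_s: 11.12
tool_pos: [0.5883, -0.2044, 0.0161]
ee_rot: [[0.898, 0.441, -0.002], [0.441, -0.898, 0.002], [-0.001, -0.002, -1.0]]
force: [0.3, 0.4, 0.2]
gripper_width: 0.0413
```

Emit:
{"api": "send_rows", "payload": {"commands": [[[0,0,0],[0,0,0]],[[0,0,0],[0,0,0]],[[0,0,0],[0,0,0]],[[0,0,0],[0,0,0]],[[0,0,0],[0,0,0]]]}}

```text
time_s: 11.75
tool_pos: [0.5883, -0.2045, 0.0162]
ee_rot: [[0.898, 0.441, -0.002], [0.441, -0.898, 0.001], [-0.001, -0.002, -1.0]]
force: [-0.9, -0.0, 0.3]
gripper_width: 0.0335
```

```bash
python3 st.py
```

```text
t 11.75 [ 0.5883 -0.2045  0.0162] yaw 0.4567 z [-0.0021  0.0015 -1.    ] F [-0.9 -0.   0.3] w 0.0335
```

The cover is gripped (33.5 mm). I'll lift it and carry it over the valve.

Emit:
{"api": "send_rows", "payload": {"commands": [[[0,0,0.03],[0,0,0]],[[0,0,0.08],[0,0,0]],[[0,0.01,0.125],[0,0,-0.05]],[[0,0.05,0.14],[0,0,-0.13]],[[0,0.1,0.14],[0,0,-0.23]]]}}

```text
time_s: 12.38
tool_pos: [0.589, -0.1047, 0.1577]
ee_rot: [[0.976, 0.219, 0.001], [0.219, -0.976, 0.001], [0.001, -0.001, -1.0]]
force: [0.3, 0.5, -2.7]
gripper_width: 0.0339
```

Emit:
{"api": "send_rows", "payload": {"commands": [[[0,0.045,0],[0,0,-0.07]],[[-0.001,0.09,0],[0,0,-0.13]],[[-0.002,0.125,0],[0,0,-0.18]],[[-0.002,0.131,0],[0,0,-0.184]],[[-0.002,0.131,0],[0,0,-0.184]]]}}

```text
time_s: 13.0
tool_pos: [0.5867, 0.0258, 0.1574]
ee_rot: [[0.999, 0.037, 0.001], [0.037, -0.999, 0.0], [0.001, -0.0, -1.0]]
force: [0.3, -0.3, -1.5]
gripper_width: 0.0337
```

```bash
python3 st.py; python3 - <<'E'
from h import *
im,c=grab('wrist','w7.png');im2,c2=grab('side','s7.png');im3,c3=grab('scene','sc7.png')
b=cv2.resize(cv2.imread('pics/s7.png')[180:270,200:300],(288,260),interpolation=cv2.INTER_CUBIC)
M=np.zeros((384,800,3),np.uint8);M[:,:512]=cv2.imread('pics/w7.png');M[:260,512:]=b;cv2.imwrite('pics/m7.png',M)
E
```

```text
t 13.00 [0.5867 0.0258 0.1574] yaw 0.0374 z [ 6.e-04  3.e-04 -1.e+00] F [ 0.3 -0.3 -1.5] w 0.0337
```

View pics/m7.png

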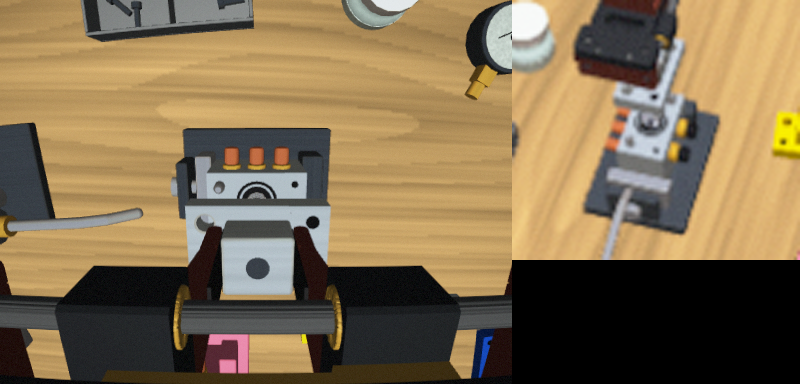

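The cover is held level; its open hole (206,222) is on the same side as the dowel (219,188). I'll measure the relative offset from the matching screw marks.

```bash
python3 - <<'E'
from h import *
im=cv2.cvtColor(cv2.imread('pics/w7.png'),cv2.COLOR_BGR2RGB); c=manip.calibration('wrist'); g=cv2.cvtColor(im,cv2.COLOR_RGB2GRAY)
def dark(u,v,z,r=9,th=100):
  sub=g[v-r:v+r+1,u-r:u+r+1]; n,_,st,ct=cv2.connectedComponentsWithStats((sub<th).astype(np.uint8))
  i=min(range(1,n),key=lambda i:np.hypot(*(ct[i]-r))); p=plane(c,*(ct[i]+[u-r,v-r]),z); print(st[i],np.round(ct[i]+[u-r,v-r],1),np.round(p,4)); return p
vs=dark(295,184,.075,7); cs=dark(313,222,.1552)
a=.043; R=np.array([[np.cos(a),-np.sin(a)],[np.sin(a),np.cos(a)]])
print('valve c from screw',vs[:2]-R@[.012,-.028])
a=.0374; R=np.array([[np.cos(a),-np.sin(a)],[np.sin(a),np.cos(a)]])
print('cover c from screw',cs[:2]-R@[.012,-.028])
# cover flange front edge line & valve back edge: yaw
def edge(c0,c1,v0,v1,z):
  P=[]
  for u in range(c0,c1,3):
    d=np.diff(cv2.GaussianBlur(g,(3,3),0)[v0:v1,u].astype(int)); j=int(np.argmax(np.abs(d))); P.append(plane(c,u,v0+j+.5,z)[:2])
  P=np.array(P); f=np.polyfit(P[:,1],P[:,0],1); r=P[:,0]-np.polyval(f,P[:,1]); k=abs(r)<.0008; f=np.polyfit(P[k,1],P[k,0],1); print('yaw',-f[0],'n',k.sum(),'x at y=.027',np.polyval(f,.027))
edge(195,322,203,212,.1552); edge(210,303,168,176,.075)
E
```

```text
[ 4  5  6  6 30] [294.3 184.2] [ 0.6004 -0.0031  0.075 ]
[  2   3  13  13 128] [312.3 221.9] [ 0.6    -0.004   0.1552]
valve c from screw [0.58725414 0.02439745]
cover c from screw [0.58695564 0.02352817]
yaw 0.033923000938278415 n 43 x at y=.027 0.6080140925644651
yaw 0.033786591364405774 n 31 x at y=.027 0.6084833920763056
```

Relative offset is about (+0.2, +1.1) mm with matching yaw. I'll descend to just above the dowels.

Emit:
{"api": "send_rows", "payload": {"commands": [[[0,0.001,-0.012],[0,0,0.001]],[[0,0.001,-0.024],[0,0,0.001]],[[0,0.001,-0.036],[0,0,0.001]],[[0,0.001,-0.044],[0,0,0.001]],[[0,0.001,-0.048],[0,0,0.001]]]}}

```text
time_s: 13.78
tool_pos: [0.5867, 0.0252, 0.1087]
ee_rot: [[0.999, 0.036, -0.0], [0.036, -0.999, 0.0], [-0.0, -0.0, -1.0]]
force: [-0.1, 0.3, -1.5]
gripper_width: 0.0341
```

```bash
python3 st.py; python3 - <<'E'
from h import *
import pickle
cc={}
for n,f in(('wrist','w8'),('side','s8'),('scene','sc8')):
  im,cc[n]=grab(n,f+'.png')
pickle.dump(cc,open('c8.pkl','wb'))
r=lambda i,s:cv2.resize(i,s,interpolation=cv2.INTER_CUBIC)
M=np.zeros((600,800,3),np.uint8)
M[:300,:400]=r(cv2.imread('pics/w8.png')[135:285,160:360],(400,300))
M[:300,400:]=r(cv2.imread('pics/s8.png')[195:264,205:297],(400,300))
M[300:,:400]=r(cv2.imread('pics/sc8.png')[170:227,230:306],(400,300))
cv2.imwrite('pics/m8.png',M)
E
```

```text
t 13.78 [0.5867 0.0252 0.1087] yaw 0.0356 z [-0.  0. -1.] F [-0.1  0.3 -1.5] w 0.0341
```

View pics/m8.png

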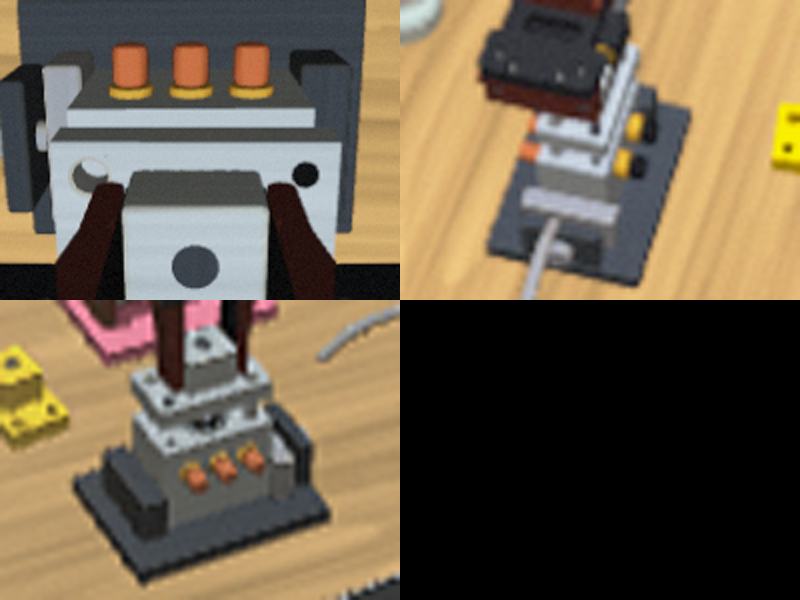

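```bash
python3 - <<'E'
from h import *
import pickle
c=pickle.load(open('c8.pkl','rb'))['wrist']; im=cv2.imread('pics/w8.png'); g=cv2.GaussianBlur(cv2.cvtColor(im,cv2.COLOR_BGR2GRAY),(3,3),0).astype(float)
def lr(v,ul,ur,z):
  o=[]
  for u0 in(ul,ur):
    s=np.abs(np.diff(g[v,u0-6:u0+7])); j=np.sum(s*np.arange(len(s)))/s.sum() if 0 else np.argmax(s); j=int(j); 
    k=slice(max(j-1,0),j+2); j=np.sum(s[k]*np.arange(len(s))[k])/s[k].sum(); o.append(plane(c,u0-6+j+.5,v,z))
  m=(o[0]+o[1])/2; print(v,'L-R width %.4f'%np.linalg.norm(o[0]-o[1]),'mid',np.round(m[:2],4))
for v in(190,192,194,196): lr(v,196,317,.075)
for v in(207,209,211,213,216): lr(v,185,330,.1065)
# front edges
def edge(c0,c1,v0,v1,z,sg):
  P=[]
  for u in range(c0,c1,3):
    d=sg*np.diff(g[v0:v1,u]); j=int(np.argmax(d)); P.append(plane(c,u,v0+j+.5,z)[:2])
  P=np.array(P); f=np.polyfit(P[:,1],P[:,0],1); r=P[:,0]-np.polyval(f,P[:,1]); k=abs(r)<.0008; f=np.polyfit(P[k,1],P[k,0],1); print('edge yaw %.4f'%-f[0],k.sum(),'x at y=.025: %.4f'%np.polyval(f,.025))
edge(203,314,184,193,.075,1); edge(190,326,200,209,.1065,1)
def dark(u,v,z,r=9,th=100):
  sub=g[v-r:v+r+1,u-r:u+r+1]; n,_,st,ct=cv2.connectedComponentsWithStats((sub<th).astype(np.uint8))
  i=min(range(1,n),key=lambda i:np.hypot(*(ct[i]-r))); print('screw',st[i],np.round(plane(c,*(ct[i]+[u-r,v-r]),z),4))
dark(312,222,.1065)
print('dowel-top pred', proj(c,(.586+.0109,.027+.0285,.087)), 'hole ctr px',160+90/2,135+176/2)
E
```

```text
190 L-R width 0.0761 mid [0.6076 0.0278]
192 L-R width 0.0762 mid [0.6064 0.0277]
194 L-R width 0.0760 mid [0.6051 0.0278]
196 L-R width 0.0757 mid [0.6038 0.0276]
207 L-R width 0.0760 mid [0.607  0.0263]
209 L-R width 0.0762 mid [0.6059 0.0263]
211 L-R width 0.0766 mid [0.6048 0.0264]
213 L-R width 0.0767 mid [0.6037 0.0264]
216 L-R width 0.0763 mid [0.602  0.0263]
edge yaw 0.0437 37 x at y=.025: 0.6086
edge yaw 0.0351 46 x at y=.025: 0.6079
screw [  3   3  13  13 128] [ 0.5997 -0.0029  0.1065]
dowel-top pred (np.float64(206.72227746911705), np.float64(211.47461710088015)) hole ctr px 205.0 223.0
```

Emit:
{"api": "send_rows", "payload": {"commands": [[[0.0003,0.0016,0],[0,0,0.006]],[[0.0003,0.0016,0],[0,0,0.006]],[[0.0003,0.0016,-0.001],[0,0,0.006]],[[0.0003,0.0016,-0.001],[0,0,0.006]],[[0.0003,0.0016,-0.001],[0,0,0.006]]]}}

```text
time_s: 14.55
tool_pos: [0.5873, 0.0268, 0.1085]
ee_rot: [[0.999, 0.041, 0.001], [0.041, -0.999, 0.0], [0.001, -0.0, -1.0]]
force: [-0.0, 0.5, -2.5]
gripper_width: 0.0337
```

```bash
python3 st.py;python3 st.py
```

```text
t 14.55 [0.5873 0.0268 0.1085] yaw 0.0414 z [ 8.e-04  0.e+00 -1.e+00] F [-0.   0.5 -2.5] w 0.0337
t 14.55 [0.5873 0.0268 0.1085] yaw 0.0414 z [ 8.e-04  0.e+00 -1.e+00] F [-0.   0.5 -2.5] w 0.0337
```

Emit:
{"api": "send_rows", "payload": {"commands": [[[-0.0002,0,-0.002],[0,0,0]],[[-0.0002,0,-0.004],[0,0,0]],[[-0.0002,0,-0.006],[0,0,0]],[[-0.0002,0,-0.008],[0,0,0]],[[-0.0002,0,-0.009],[0,0,0]]]}}

```text
time_s: 15.18
tool_pos: [0.587, 0.0268, 0.0992]
ee_rot: [[0.999, 0.041, 0.001], [0.041, -0.999, 0.0], [0.001, 0.0, -1.0]]
force: [-0.7, 1.2, -1.0]
gripper_width: 0.0338
```

```bash
python3 st.py
```

```text
t 15.18 [0.587  0.0268 0.0992] yaw 0.0415 z [ 6.e-04  0.e+00 -1.e+00] F [-0.7  1.2 -1. ] w 0.0338
```

Emit:
{"api": "send_rows", "payload": {"commands": [[[0,0,-0.001],[0,0,0]],[[0,0,-0.002],[0,0,0]],[[0,0,-0.003],[0,0,0]],[[0,0,-0.004],[0,0,0]],[[0,0,-0.005],[0,0,0]]]}}

```text
time_s: 15.8
tool_pos: [0.5871, 0.0269, 0.0946]
ee_rot: [[0.999, 0.041, 0.001], [0.041, -0.999, -0.0], [0.001, 0.0, -1.0]]
force: [-1.7, 0.3, 5.9]
gripper_width: 0.0334
```

```bash
python3 st.py
```

```text
t 15.80 [0.5871 0.0269 0.0946] yaw 0.0414 z [ 9.e-04 -0.e+00 -1.e+00] F [-1.7  0.3  5.9] w 0.0334
```

Emit:
{"api": "send_rows", "payload": {"commands": [[[0,0,-0.001],[0,0,0]],[[0,0,-0.002],[0,0,0]],[[0,0,-0.003],[0,0,0]],[[0,0,-0.004],[0,0,0]],[[0,0,-0.005],[0,0,0]]]}}

```text
time_s: 16.42
tool_pos: [0.5872, 0.0268, 0.0911]
ee_rot: [[0.999, 0.041, 0.001], [0.041, -0.999, -0.0], [0.001, 0.0, -1.0]]
force: [-9.3, -0.7, 23.0]
gripper_width: 0.0337
```

```bash
python3 st.py
```

```text
t 16.43 [0.5872 0.0268 0.0911] yaw 0.0411 z [ 1.e-03 -4.e-04 -1.e+00] F [-9.3 -0.7 23. ] w 0.0337
```

Emit:
{"api": "send_rows", "payload": {"commands": [[[-0.0006,0,-0.002],[0,0,0]],[[-0.0006,0,-0.002],[0,0,0]],[[-0.0006,0,-0.002],[0,0,0]],[[-0.0006,0,-0.002],[0,0,0]],[[-0.0006,0,-0.002],[0,0,0]]]}}

```text
time_s: 17.05
tool_pos: [0.5872, 0.0268, 0.0911]
ee_rot: [[0.999, 0.041, 0.002], [0.041, -0.999, -0.001], [0.002, 0.001, -1.0]]
force: [-6.7, -1.0, 19.7]
gripper_width: 0.034
```

```bash
python3 st.py; python3 - <<'E'
from h import *
for n,f in(('wrist','w9'),('side','s9'),('scene','sc9')): grab(n,f+'.png')
r=lambda i,s:cv2.resize(i,s,interpolation=cv2.INTER_CUBIC)
M=np.zeros((600,800,3),np.uint8)
M[:300,:400]=r(cv2.imread('pics/w9.png')[135:285,160:360],(400,300))
M[:300,400:]=r(cv2.imread('pics/s9.png')[195:264,205:297],(400,300))
M[300:,:400]=r(cv2.imread('pics/sc9.png')[170:227,230:306],(400,300))
M[300:,400:]=r(cv2.imread('pics/s9.png')[255:345,190:310],(400,300))
cv2.imwrite('pics/m9.png',M)
E
python3 st.py
```

```text
t 17.05 [0.5872 0.0268 0.0911] yaw 0.0408 z [ 2.4e-03 -8.0e-04 -1.0e+00] F [-6.7 -1.  19.7] w 0.0340
t 17.20 [0.5872 0.0268 0.0911] yaw 0.0408 z [ 2.4e-03 -7.0e-04 -1.0e+00] F [-6.6 -1.6 19.1] w 0.0341
```

View pics/m9.png

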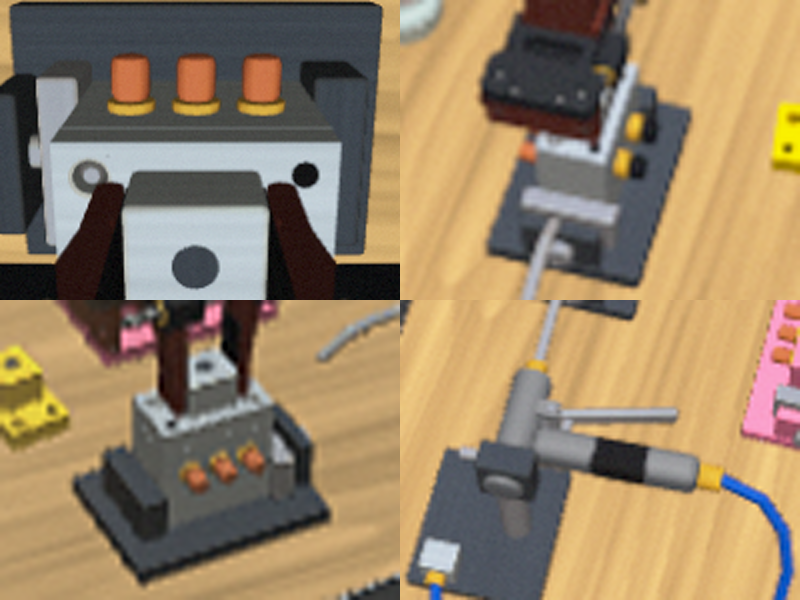

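The cover is flush with the dowel visible in its hole (90,176), and the trigger is out. I'll press slightly more for margin.

Emit:
{"api": "send_rows", "payload": {"commands": [[[-0.001,0,-0.003],[0,0,0]],[[-0.001,0,-0.003],[0,0,0]],[[-0.001,0,-0.003],[0,0,0]],[[-0.001,0,-0.003],[0,0,0]],[[-0.001,0,-0.003],[0,0,0]]]}}

```text
time_s: 17.82
tool_pos: [0.5873, 0.0268, 0.091]
ee_rot: [[0.999, 0.04, 0.005], [0.04, -0.999, -0.001], [0.005, 0.001, -1.0]]
force: [-8.1, -1.9, 24.9]
gripper_width: 0.0337
```

```bash
python3 st.py
```

```text
t 17.82 [0.5873 0.0268 0.091 ] yaw 0.0402 z [ 0.0048 -0.0012 -1.    ] F [-8.1 -1.9 24.9] w 0.0337
```

```bash
python3 -c "
from bench import manip
print(manip.job_done())"; python3 st.py
```

```text
the job is handed in; nothing more can be done
None
the job is handed in; nothing more can be done
```

The cover is on both dowels and pressed flush, and I handed the job in at about 18 s with the arm still holding it down. No verdict was reported.

- **Trigger:** I squeezed it fully in for about 2 s, rather than the roughly 1 s asked. The gripper width read 39 mm and the lever stood parallel to the handle in the picture. After release the pictures showed it sprung back out.
- **Cover:** I took the square-boss cover by its boss, carried it over and lowered it onto the dowels. The last pictures show no gap under the flange and a dowel inside its hole. The last tool height was 0.091 m, against 0.0912 m expected when flush.
- **Hold:** The last downward push was about 25 N, against about 11 N of spring. The tool was level to about 0.005 rad and turned 0.040 rad, against 0.043 rad measured for the valve.
- **Disagreements:** A side force of 7 to 9 N along x stayed on the dowels even after small corrections, so the cover sits slightly loaded sideways. Two wrist views put the valve 2.7 mm apart in y, so I aligned the cover by its offset from the valve within a single picture.
- **Other parts:** My moves did not touch any of the other bench parts, though I did not measure their positions again at the end.

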